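# Draw the spent battery pack out of the gated charger

## Task

Press the yellow plunger of the charging station so that its gate bar drops and stays down when you let go, draw the red pack out through the front of its bay by its handle, and lay it gently, flat and right way up, inside the blue tray. Press the plunger again so that the gate comes fully up and shuts in the green pack, which stays in its bay; do not shift the book on the charger's roof, the white bottle, the cup or the tape core.

Things in the scene. Friction and masses are not known exactly. Their poses are not given: they have to be found in the camera images.
- station: Grey charging station, fixed. Origin on the table, below the middle of its front face; its -x axis points out of the front (roughly to the robot), +y to its plunger tower, z up. Two bays open only at the front, centred at y = +42 and -42 mm, 62 mm wide, 117 mm deep, floor 32 mm and roof underside 82 mm above the table; roof top 88 mm; outer walls at y = +-83 mm.
- ledge_mid (a point): Middle of the level ledge in front of the bays, on its surface, 32 mm above the table like the bay floors. In the station's frame the ledge runs from x = 0 to -140 mm, y = -83 to +83 mm. A pack can stand on it.
- gate_bar (a point): Middle of the top edge of the yellow gate bar across the front of both bays: 8 mm thick (station x -11 to -3 mm), y -74 to +126 mm. Up, its top is 13 mm above the ledge and it blocks the packs' bodies, not their handles; latched down it lies 2 mm below the ledge's surface.
- button_top (a point): Centre of the top of the round yellow plunger cap, 38 mm across, 129 mm above the table when the gate is up; at x = 28, y = 113 mm in the station's frame, over a black tower (x 0 to 56, y 83 to 143 mm, 86 mm tall). Plunger and gate bar are one piece moving vertically.
- gate (a joint): How far plunger and gate are down, in m: 0 = gate up (start), about 0.015 = latched down, 0.030 = bottom stop. Push-push: press right to the bottom stop (spring of 1 to 3.5 N) and let go: it stays latched at 0.015; press to the bottom again and let go: it springs up to 0.
- red_pack_center (a point): Centre (half-way up) of the body of the red pack, a black battery block 110 (x) x 56 (y) x 44 (z) mm, 0.3 to 0.6 kg, with red front and red top patch. It lies in either bay on the bay floor, its front within 6 mm of the station's front, its axes along the station's. Its handle sticks out of its front, towards its -x.
- red_pack_handle (a point): Point in the red pack's handle at which to grip: 85 mm to -x of the body's centre and 6 mm higher. The handle is a red bar 18 mm wide (y), 24 mm tall, 48 mm long, from the body's front face (x = -55 mm from the body's centre) to x = -103 mm, its underside 16 mm above the pack's underside.
- green_pack_center (a point): Centre of the body of the green pack, the same in shape with green handle and patch, in the other bay. It stays there.
- tray: Fixed blue tray, 230 (x) x 145 (y) x 22 mm high outside, walls 5 mm, floor 5 mm, to one side of the station (left or right). Origin under its centre, on the table.
- basket: Fixed green basket with books, 200 x 145 x 85 mm, on the other side of the station. Origin under its centre.
- roof_book_center (a point): Centre of a book 85 x 120 x 28 mm lying on the station's roof. Stays.
- spray_center (a point): Centre of a standing white bottle with blue cap and label, 56 mm across, 170 mm tall, between the station and the tray or the basket. Stays.
- mug_center (a point): Centre of a blue cup, 72 mm across, 90 mm tall, on the other side of the station from the bottle. Stays.
- tape_center (a point): Centre of a cardboard tape core, 100 mm across, 45 mm tall, lying flat at the near left. Stays.
There are look-alikes about, which are no part of the job. What is shaped like the part that bears green_pack_center but brown or pink is not meant.

How it is judged (in metres and radians):
On the way, in this order (a step that is already met when the one before it is completed fails the run):
1. the plunger has been pressed and let go, and the gate stays latched down (value of joint gate between 0.012 and 0.0185 m and contact force between the fingers and station below 0.3 N), for 0.2 s.
2. the red pack has been drawn wholly out of its bay through the front (x of red_pack_center in the frame of station below -0.055 m), for 0.1 s.
At the end, for the whole second after the job is handed in: The red pack lies still and upright inside the blue tray, flat on its floor (centre within 65 mm along and 50 mm across of the tray's centre, under 31 mm above the table, tilt under 0.08 rad); the gate is fully up (joint under 3 mm); the green pack is in its bay within 20 mm of its start (x of red_pack_center in the frame of tray between -0.065 and 0.065 m and y of red_pack_center in the frame of tray between -0.05 and 0.05 m and z of red_pack_center in the frame of tray below 0.031 m and angle between red_pack_center's own z axis and vertical below 0.08 rad and linear speed of red_pack below 0.02 m/s and value of joint gate below 0.003 m and x of green_pack_center in the frame of station above 0.045 m and distance of green_pack_center from where it was at the start of the episode below 0.02 m); the robot touches nothing.
It fails at once if a bystander is shifted by more than 30 mm (distance of any of roof_book_center, spray_center, mug_center, tape_center from where it was at the start of the episode above 0.03 m).
It fails at once if the red pack hits or is pressed on the tray with more than 80 N (contact force between red_pack and tray above 80 N).
It also fails if it takes over 72 s, if anything falls off the work surface, if the arm or the gripper's body presses on something with over 40 N, if the wrist force passes 120 N, or if a joint passes its speed limit or range.

## Robot

A 6-joint arm with a two-finger parallel gripper is mounted at the origin on the work surface. World frame = base frame: x ahead of the robot, y to its left, z up, the work surface at z = 0. Lengths are in m, angles in degrees, forces in N, time in s.
With the tool pointing down it reaches from about 0.25 to 0.725 m from the base axis. Payload 9.7 kg.
Tool frame: the origin (TCP) lies midway between the tips of the shut fingers; the grasp point (between the pads) lies bot.hold_point_z behind it (bot.hold_point_z is the distance from the TCP to the grasp point, in m); z points along the fingers, y is the line along which they close (so a half turn about z gives the same grasp; the last joint's range is limited). The gripper opens to 85 mm and grips with 20 to 120 N. Pads are 22 mm wide; open, the fingers measure 114 mm over their backs; the gripper's body (76 mm by 85 mm) begins 54 mm behind the grasp point. The pads swing forward as they close: fully open they stand 13 mm farther back than shut.
Start: joints at [-69.328, 4.979, 10.078, 95.1, 0, 90], TCP at [0.194, -0.515, 0.231] pointing down, gripper open.
Joint ranges: [-179.16, 179.16], [-48.56, 103.87], [-65.8, 70.77], [-126.05, 130.52], [-82.76, 87.17], [-180, 180]. Speed limits (degrees/s): [127.2, 127.2, 147.25, 180, 180, 180].

## Interface

Orientations are given as [roll, pitch, yaw] about the fixed x, y, z axes, in that order (R = Rz(yaw) Ry(pitch) Rx(roll)).
In Python, from workcell import bot, camera, camera_model, ticket gives the robot as it stands.
- The arm moves only by the tool send_rows, never from a script. Its argument "targets" is text: rows parted by semicolons, each of 5 numbers parted by spaces: the shift along the tool's x, y, z in mm, then the turn about the tool's z in degrees, then the closure in counts, from 0 (fully open) to 255 (shut). A call has 1 to 20 rows; each row is the pose to reach, as a shift and turn from the pose commanded when the call began, along the tool's axes at that moment; what a row does not reach only later rows make up. A row lasts 1/8 s, in which the tool goes at most 62.5 mm and 10.7 degrees, less where a joint would pass 70% of its speed; a pose out of reach is approached as far as the arm can. A call with a gripper value outside its range is refused whole. The fingers move at their own pace and stop on an object; "newtons" is the grip in N (left out, the last holds). Time passes only in rows, so rows that repeat a pose let the fingers close. It gives the time, the measured TCP pose, the force, the opening and the grip force at its end, in the units of the state.
- bot.get_obs(): the state, without advancing time (a new reading comes with each control period).
- camera(name): name is "side" or "top" or "wrist"; returns the picture (384x512x3 uint8, blue, green, red); there is no depth.
- camera_model(name): a dict with "K" (3x3 intrinsics, pixels), "pose" (4x4, takes a point from camera to world coordinates); the wrist camera has in their place "T_tool_cam" (4x4, takes a point from camera to tool coordinates, whose origin is the TCP and whose axes are the flange's). Camera axes: x right, y down, z forward; pixel columns grow to the right and rows downward; lengths in m; the calibration is good to about 2 mm. The wrist camera is an equidistant fisheye: a pixel r from the principal point sees the ray r / f radians off the axis. A picture is of the moment at which its call begins: read the wrist's pose just before it. camera_model takes no time and is no camera call.
- ticket.job_done(): hands the job in; it is judged then, once.
The state is a dict: "time": time; "q": joint angles; "qd": joint speeds; "joint_efforts": joint torques, N m; "ee_pos": TCP position; "tcp_rot": TCP orientation; "wrist_force": force on the tool from outside, world axes, zero at the start; "torque": the same for the moment, N m; "opening": finger opening in m; "grasp_force": force on a finger pad.
Only numpy, scipy, OpenCV 4.12 (cv2) and the standard library are available. Lean on these libraries where they do the work, as an engineer would, in place of code of your own. Each camera call takes 0.05 s, during which the arm holds its last target. There are 200 camera calls.

## Working session

There is one attempt and no reset: what is moved stays moved. The work goes in short steps, Python scripts to look and compute and a tool call to move; the robot and the scene stay as the last step left them, time stands still between calls to the robot, and variables do not carry over. Pictures are saved under pics/ and viewed, at most 10 in all, crops included, and the job is handed in when it is done.

Besides the shell and the picture viewer there is one more tool, called after ">>>" as name(argument=value, ...), one argument or row to a line, values as JSON. send_rows: Moves the arm, as the interface text tells. Its arguments: {"type":"object","properties":{"targets":{"type":"string"},"newtons":{"type":"number"}},"required":["targets"]}

```bash
ls; mkdir -p pics
python3 - <<'E'
from workcell import bot,camera,camera_model
import cv2,numpy as np
o=bot.get_obs();print(o, bot.hold_point_z)
for n in("side","top","wrist"):
    cv2.imwrite(f"pics/{n}0.png",camera(n));m=camera_model(n);print(n,{k:np.round(v,4).tolist() for k,v in m.items() if not isinstance(v,str)})
E
```

```text
pics
{'time': 0.0, 'q': array([-6.93268560e+01,  5.01096173e+00,  1.00323295e+01,  9.51007749e+01,
       -3.40704562e-04,  8.99996641e+01]), 'qd': array([ 0.05672783, -0.01625531, -0.04298555,  0.04930885,  0.02719578,
        0.04174791]), 'joint_efforts': array([-2.25265967e-04, -5.20381773e+01,  4.64811873e+01,  1.60020887e-02,
        4.16513842e-05,  3.33622729e-06]), 'ee_pos': array([ 0.19407958, -0.51435048,  0.23056538]), 'tcp_rot': array([-1.79920593e+02,  3.40238665e-04,  2.06734804e+01]), 'wrist_force': array([ 0.12377907, -0.72039257, -0.05109138]), 'torque': array([ 0.02130496, -0.01827425, -0.02182342]), 'grasp_force': 0.0, 'opening': 0.08516707353520483} 0.0187
side {'K': [[380.9338, 0.0, 260.6581], [0.0, 380.9338, 191.9422], [0.0, 0.0, 1.0]], 'pose': [[0.9902, -0.0947, 0.1028, 0.4014], [-0.1395, -0.6287, 0.765, -0.6973], [-0.0078, -0.7719, -0.6357, 0.6751], [0.0, 0.0, 0.0, 1.0]]}
top {'K': [[347.8232, 0.0, 262.0491], [0.0, 347.8232, 185.0033], [0.0, 0.0, 1.0]], 'pose': [[0.0017, -0.9923, 0.1236, 0.3516], [-0.9992, -0.0066, -0.0386, 0.0188], [0.0391, -0.1235, -0.9916, 1.0635], [0.0, 0.0, 0.0, 1.0]]}
wrist {'K': [[297.3186, 0.0, 258.2221], [0.0, 297.3186, 191.5081], [0.0, 0.0, 1.0]], 'T_tool_cam': [[-0.0006, -0.955, -0.2967, 0.0757], [1.0, -0.0006, -0.0001, 0.0], [-0.0001, -0.2967, 0.955, -0.1424], [0.0, 0.0, 0.0, 1.0]]}
```

View pics/top0.png

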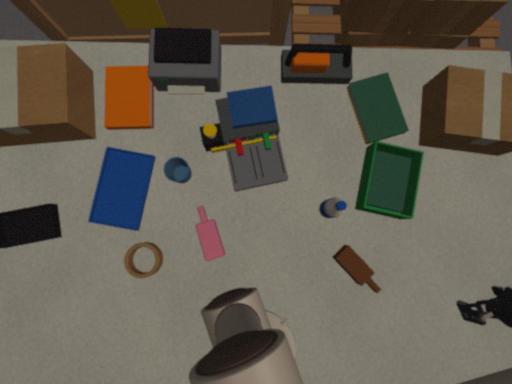

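View pics/side0.png

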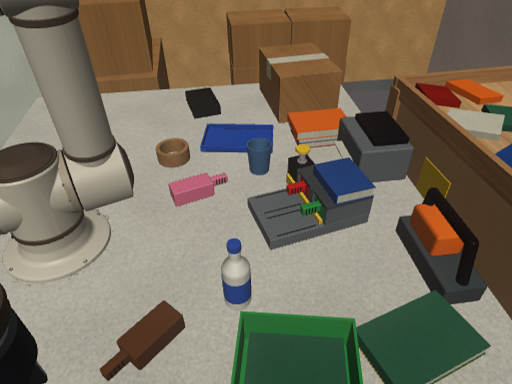

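Run:
```python
import cv2,numpy as np
t=cv2.imread("pics/top0.png");s=cv2.imread("pics/side0.png")
def c(im,x,y,w,h,k):
    o=cv2.resize(im[y:y+h,x:x+w],None,fx=k,fy=k,interpolation=cv2.INTER_CUBIC)
    o=np.clip(o.astype(float)*1.6,0,255).astype(np.uint8)
    for i in range(0,w,20):cv2.putText(o,str(x+i),(i*k,8),0,.3,(255,255,255),1);cv2.line(o,(i*k,10),(i*k,14),(255,255,255),1)
    for i in range(0,h,20):cv2.putText(o,str(y+i),(0,i*k+4),0,.3,(255,255,255),1)
    return o
cv2.imwrite("pics/c_top.png",c(t,80,75,220,170,3) if 0 else c(t,190,80,110,115,5))
cv2.imwrite("pics/c_side.png",c(s,240,130,140,120,5))
cv2.imwrite("pics/c_tray.png",c(t,80,130,120,110,5))
```

```text
(no output)
```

View pics/c_top.png

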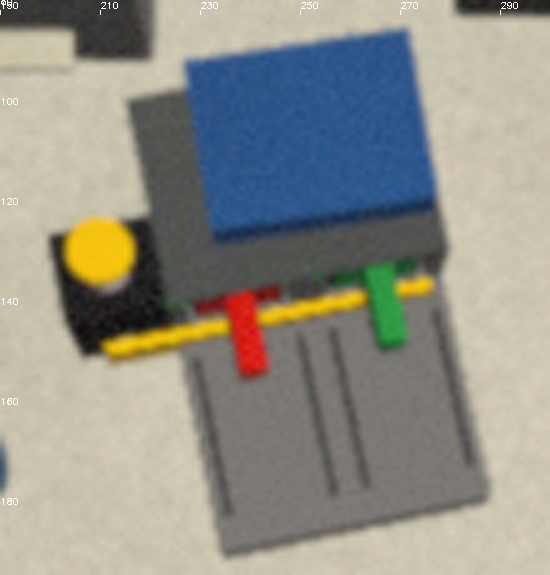

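View pics/c_side.png

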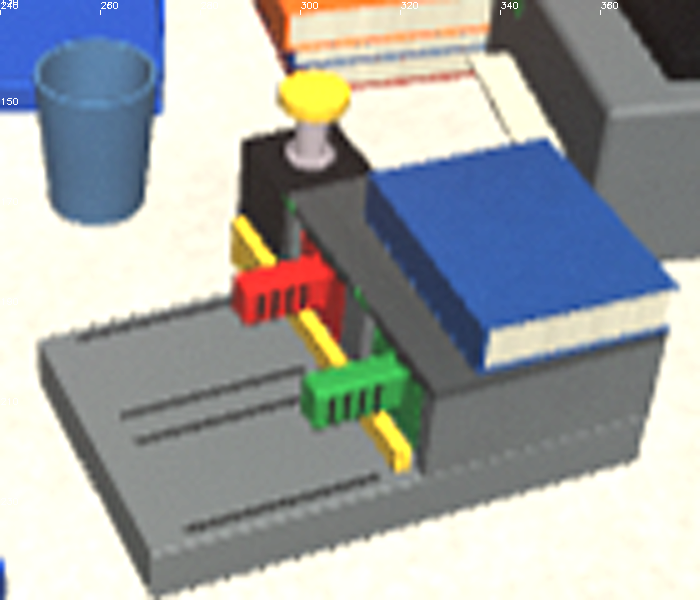

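View pics/c_tray.png

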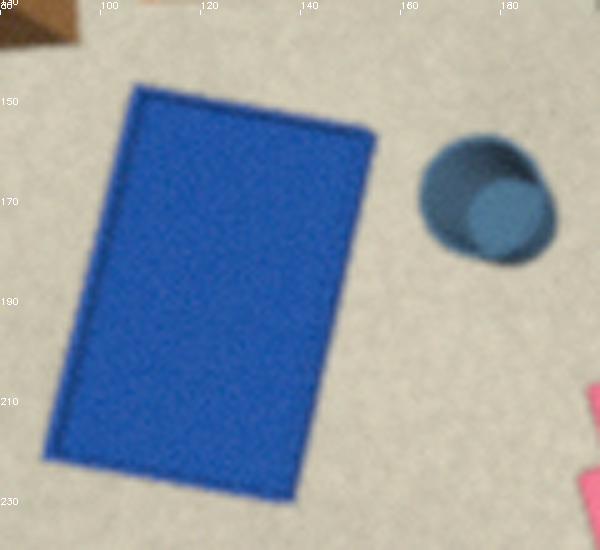

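```bash
cat > h.py <<'E'
import numpy as np
from workcell import camera_model
def proj(n,P):
    m=camera_model(n);T=np.linalg.inv(np.array(m["pose"]));P=np.atleast_2d(P)
    c=P@T[:3,:3].T+T[:3,3];u=c@np.array(m["K"]).T;return u[:,:2]/u[:,2:]
def ray(n,uv):
    m=camera_model(n);T=np.array(m["pose"]);d=T[:3,:3]@np.linalg.solve(np.array(m["K"]),[*uv,1]);return T[:3,3],d
def plane(n,uv,z):
    o,d=ray(n,uv);return o+d*(z-o[2])/d[2]
def tri(a,b):
    (o1,d1),(o2,d2)=a,b;A=np.c_[d1,-d2];s=np.linalg.lstsq(A,o2-o1,rcond=None)[0];p,q=o1+d1*s[0],o2+d2*s[1];return (p+q)/2,np.linalg.norm(p-q)
ct=lambda u,v,x=190,y=80:((u+.5)/5-.5+x,(v+.5)/5-.5+y)
cs=lambda u,v:ct(u,v,240,130)
E
python3 - <<'E'
from h import *
from scipy.optimize import least_squares
obs=[("top",(28,113,129),ct(100,251)),("top",(-7,126,45),ct(108,346)),("top",(-7,-74,45),ct(432,284)),
("top",(56,143,86),ct(52,235)),("side",(28,113,129),cs(314,97)),("side",(-11,-74,45),cs(393,456)),("side",(-140,83,32),cs(38,345)),("side",(-140,-83,32),cs(150,556)),("side",(0,-83,88),cs(433,393)),("top",(0,-83,88),ct(443,250))]
def W(p,s):
    s=np.array(s)/1000;c,q=np.cos(p[2]),np.sin(p[2]);return np.array([p[0]+c*s[0]-q*s[1],p[1]+q*s[0]+c*s[1],s[2]+p[3]])
f=lambda p:np.concatenate([proj(n,W(p,s))[0]-uv for n,s,uv in obs])
r=least_squares(f,[.6,.0,0,0],loss="soft_l1");p=r.x;print(p,np.degrees(p[2]));print(f(p).reshape(-1,2).round(1).tolist())
for n,s in dict(button=(28,113,129)).items(): print(n,W(p,s))
print("button tri",tri(ray("top",ct(100,251)),ray("side",cs(314,97))))
t,e=tri(ray("top",ct(254,373)),ray("side",cs(238,289)));print("red tip tri",t,e)
c,q=np.cos(p[2]),np.sin(p[2]);d=t-W(p,(0,0,0));print("station frame",c*d[0]+q*d[1],-q*d[0]+c*d[1])
t,e=tri(ray("top",ct(393,345)),ray("side",cs(308,380)));d=t-W(p,(0,0,0));print("green tip",t,e,c*d[0]+q*d[1],-q*d[0]+c*d[1])
C=[ct(u,v,80,130) for u,v in((135,85),(377,133),(295,502),(43,460))]
for z in(0,.022):
    P=np.array([plane("top",x,z)[:2] for x in C]);print(z,P.round(3).tolist(),np.linalg.norm(P-np.roll(P,-1,0),axis=1).round(3),P.mean(0))
E
```

```text
[ 0.61995303  0.01125459  0.21574676 -0.00431885] 12.361379026370125
[[-0.1, -0.7], [-0.6, 0.3], [-0.1, -0.5], [-1.0, -0.4], [-0.5, -0.6], [0.1, 0.4], [-0.8, -0.5], [-0.1, 0.8], [-0.2, 0.9], [1.3, -0.5]]
button [0.62311321 0.12762905 0.12468115]
button tri (array([0.62322639, 0.12759332, 0.12243798]), np.float64(0.0025427140715295945))
red tip tri [0.56768998 0.04325937 0.0661083 ] 0.0031027303309635085
station frame -0.0441999400988999 0.04245111868216899
green tip [ 0.58460928 -0.03769862  0.07261612] 0.004804734837586898 -0.04500412299581418 -0.040252034574561106
0 [[0.6, 0.455], [0.571, 0.307], [0.346, 0.347], [0.371, 0.497]] [0.151 0.229 0.152 0.233] [0.47201404 0.40158507]
0.022 [[0.595, 0.446], [0.567, 0.301], [0.346, 0.34], [0.37, 0.487]] [0.148 0.224 0.149 0.228] [0.46952333 0.39366615]
```

```bash
cat >> h.py <<'E'
from workcell import bot
S=[.620,.0113,np.radians(12.36)]
def st(x,y,z):
    c,q=np.cos(S[2]),np.sin(S[2]);return np.array([S[0]+c*x-q*y,S[1]+q*x+c*y,z])
def go(P,yaw):
    o=bot.get_obs();w=np.radians(o["tcp_rot"][2]);d=np.array(P)-o["ee_pos"];c,s=np.cos(w),np.sin(w)
    print("to",np.round(P,4),"shift mm",np.round(1000*np.array([c*d[0]+s*d[1],s*d[0]-c*d[1],-d[2]]),1),"turn",round((np.degrees(w)-yaw+180)%360-180,2))
E
python3 -c "
from h import *
go(st(-.02,.08,.25),12.36)
P=plane('top',(176.4,169.4),.09);print('mug',P)
b=[plane('top',ct(u,v),.116) for u,v in((188,62),(408,30),(434,208),(213,232))]
c,q=np.cos(S[2]),np.sin(S[2])
for p in b: d=p-st(0,0,0);print('book st',c*d[0]+q*d[1],-q*d[0]+c*d[1])
"
```

```text
to [0.5833 0.0852 0.25  ] shift mm [ 575.9 -423.6  -19.3] turn 8.31
mug [0.51560833 0.22191884 0.09      ]
book st 0.12664503884951567 0.04368840761109421
book st 0.12066363677354099 -0.08274453730410058
book st 0.015489126879955569 -0.07455289893003855
book st 0.02679647118168288 0.04987171947074736
```

>>> send_rows(
  targets="576 -424 -19 8.3 255;576 -424 -19 8.3 255;576 -424 -19 8.3 255;576 -424 -19 8.3 255;576 -424 -19 8.3 255;576 -424 -19 8.3 255;576 -424 -19 8.3 255;576 -424 -19 8.3 255;576 -424 -19 8.3 255;576 -424 -19 8.3 255;576 -424 -19 8.3 255;576 -424 -19 8.3 255;576 -424 -19 8.3 255;576 -424 -19 8.3 255;576 -424 -19 8.3 255;576 -424 -19 8.3 255",
)

```text
time: 2.15
ee_pos: [0.5831, 0.0846, 0.2507]
tcp_rot: [180.0, -0.0, 12.3]
wrist_force: [0.0, -0.4, -0.7]
opening: 0.0
grasp_force: 0.0
```

```bash
cat >> h.py <<'E'
from scipy.spatial.transform import Rotation as R
def wT(o):
    T=np.eye(4);T[:3,:3]=R.from_euler("xyz",o["tcp_rot"],degrees=True).as_matrix();T[:3,3]=o["ee_pos"];return T@np.array(camera_model("wrist")["T_tool_cam"])
def wproj(o,P):
    T=np.linalg.inv(wT(o));c=T[:3,:3]@P+T[:3,3];K=np.array(camera_model("wrist")["K"]);r=np.hypot(c[0],c[1]);th=np.arctan2(r,c[2]);return K[0,0]*th*c[:2]/r+K[:2,2]
def wray(o,uv):
    T=wT(o);K=np.array(camera_model("wrist")["K"]);d=(np.array(uv)-K[:2,2])/K[0,0];th=np.hypot(*d);return T[:3,3],T[:3,:3]@np.array([*(np.sin(th)*d/th),np.cos(th)])
E
python3 - <<'E'
from h import *
from workcell import camera
import cv2
o=bot.get_obs();im=camera("wrist");np.save("o1.npy",o,allow_pickle=True);cv2.imwrite("pics/w1raw.png",im)
print(o["time"],o["ee_pos"],o["tcp_rot"],o["opening"])
k=1.5;b=cv2.resize(im,None,fx=k,fy=k,interpolation=cv2.INTER_CUBIC);b=np.clip(b*1.5,0,255).astype(np.uint8)
for s in [(.028,.113,.129),(-.007,.126,.045),(-.007,-.074,.045),(-.044,.042,.072),(-.044,-.042,.072),(-.14,.083,.032),(-.14,-.083,.032),(0,.083,.088),(0,.143,.086)]:
    u=wproj(o,st(*s));print(s,u.round(1));cv2.drawMarker(b,tuple(int(v) for v in u*k),(255,0,255),0,10,1)
cv2.imwrite("pics/w1.png",b)
E
```

```text
2.15 [0.58314725 0.08462705 0.25071978] [ 1.79996120e+02 -3.48630496e-02  1.23067754e+01] 4.4615899605226764e-05
(0.028, 0.113, 0.129) [220.6 133.1]
(-0.007, 0.126, 0.045) [219.2 155. ]
(-0.007, -0.074, 0.045) [380.2 156.6]
(-0.044, 0.042, 0.072) [291.3 191.2]
(-0.044, -0.042, 0.072) [361.3 191.1]
(-0.14, 0.083, 0.032) [255.8 249.5]
(-0.14, -0.083, 0.032) [371.  246.5]
(0, 0.083, 0.088) [254.8 155.4]
(0, 0.143, 0.086) [198.3 155.7]
```

View pics/w1.png

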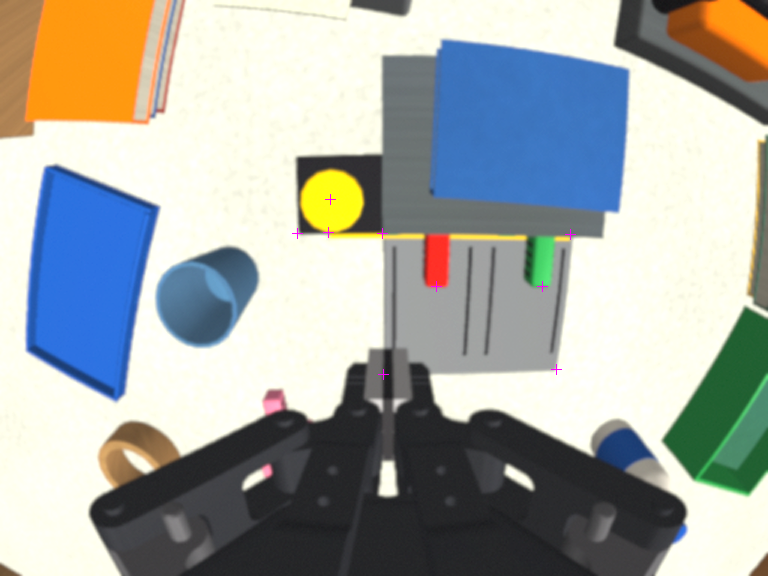

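Run:
```python
from h import *
o=np.load("o1.npy",allow_pickle=True).item()
go(st(.028,.113,.145),12.36)
P=[]
for u in((47,166),(158,207),(120,400),(27,352)):
    a,d=wray(o,((u[0]+.5)/1.5-.5,(u[1]+.5)/1.5-.5));P.append([(a+d*(z-a[2])/d[2])[:2].round(4).tolist() for z in(0,.022)])
print(P)
```

```text
to [0.6232 0.1277 0.145 ] shift mm [ 48.2 -33.4 105.7] turn -0.05
[[[0.594, 0.4631], [0.5975, 0.4428]], [[0.5704, 0.3089], [0.5752, 0.2972]], [[0.3336, 0.3557], [0.3517, 0.3415]], [[0.3551, 0.5082], [0.372, 0.4854]]]
```

>>> send_rows(
  targets="48 -33 0 0 255;48 -33 60 0 255;48 -33 105 0 255;48 -33 105 0 255;48 -33 118 0 255;48 -33 128 0 255;48 -33 138 0 255;48 -33 144 0 255;48 -33 148 0 255;48 -33 148 0 255",
)

```text
time: 3.45
ee_pos: [0.6233, 0.128, 0.1023]
tcp_rot: [180.0, -0.0, 12.4]
wrist_force: [1.9, -0.4, 2.8]
opening: -0.0
grasp_force: 1.4
```

Force is about 3 N so far (the spring). I'll press on to the stop, then let go.

>>> send_rows(
  targets="0 0 2 0 255;0 0 4 0 255;0 0 5 0 255;0 0 5 0 255",
)

```text
time: 3.95
ee_pos: [0.6235, 0.1281, 0.0988]
tcp_rot: [-180.0, -0.1, 12.4]
wrist_force: [-1.1, -1.3, 12.0]
opening: -0.0001
grasp_force: 5.7
```

>>> send_rows(
  targets="0 0 -15 0 255;0 0 -40 0 255;0 0 -80 0 255;0 0 -130 0 255;0 0 -130 0 255;0 0 -130 0 255;0 0 -130 0 255",
)

```text
time: 4.82
ee_pos: [0.6227, 0.1279, 0.2257]
tcp_rot: [-180.0, 0.2, 12.4]
wrist_force: [0.2, 0.1, 0.1]
opening: -0.0001
grasp_force: 0.0
```

Run:
```python
from h import *
from workcell import camera
import cv2
o=bot.get_obs();im=camera("side");print(o["time"],o["ee_pos"])
b=cv2.resize(im[130:250,240:380],None,fx=4,fy=4,interpolation=cv2.INTER_CUBIC);b=np.clip(b*1.6,0,255).astype(np.uint8)
cv2.imwrite("pics/s2.png",b)
go(st(-.033,.042,.15),12.36)
```

```text
4.825 [0.62267475 0.12790538 0.22573556]
to [0.5788 0.0453 0.15  ] shift mm [-60.6  71.3  75.8] turn 0.02
```

View pics/s2.png

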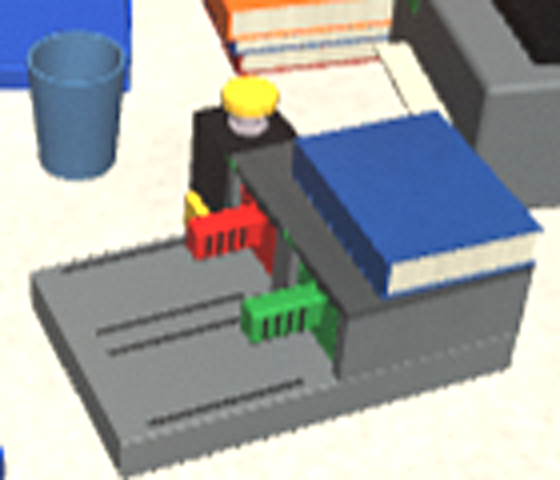

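>>> send_rows(
  targets="-61 71 0 0 90;-61 71 0 0 90;-61 71 40 0 90;-61 71 100 0 90;-61 71 140 0 90;-61 71 165 0 90;-61 71 182 0 90;-61 71 182 0 90;-61 71 182 0 90",
  newtons=60,
)

```text
time: 6.0
ee_pos: [0.5794, 0.0456, 0.0464]
tcp_rot: [180.0, -0.1, 12.4]
wrist_force: [-0.1, 0.5, 0.7]
opening: 0.0553
grasp_force: 0.0
```

>>> send_rows(
  targets="0 0 0 0 255;0 0 0 0 255;0 0 0 0 255;0 0 0 0 255;0 0 0 0 255;0 0 0 0 255",
  newtons=60,
)

```text
time: 6.75
ee_pos: [0.5792, 0.0456, 0.0462]
tcp_rot: [180.0, -0.1, 12.4]
wrist_force: [-1.4, -0.4, 6.0]
opening: 0.0165
grasp_force: 60.7
```

>>> send_rows(
  targets="-10 0 0 0 255;-25 0 0 0 255;-40 0 0 0 255;-58 0 0 0 255;-76 0 0 0 255;-94 0 0 0 255;-112 0 0 0 255;-126 0 0 0 255;-136 0 0 0 255;-136 0 0 0 255;-136 0 0 0 255",
)

```text
time: 8.12
ee_pos: [0.4452, 0.0162, 0.046]
tcp_rot: [180.0, 0.0, 12.4]
wrist_force: [-3.2, -0.7, 13.0]
opening: 0.017
grasp_force: 61.7
```

>>> send_rows(
  targets="0 0 0 0 255;0 0 0 0 255;0 0 -5 0 255;0 0 -10 0 255;0 0 -20 0 255;0 0 -35 0 255;0 0 -50 0 255;0 0 -70 0 255;0 0 -90 0 255;0 0 -110 0 255;0 0 -125 0 255;0 0 -130 0 255;0 0 -130 0 255;0 0 -130 0 255",
  newtons=110,
)

```text
time: 9.88
ee_pos: [0.4457, 0.0164, 0.1745]
tcp_rot: [-180.0, 0.1, 12.4]
wrist_force: [-0.4, -0.6, -2.8]
opening: 0.0161
grasp_force: 107.4
```

Run:
```python
from h import *
from workcell import camera
import cv2
o=bot.get_obs();im=camera("side");print(o["time"],o["ee_pos"],o["wrist_force"],o["torque"])
b=cv2.resize(im[40:280,100:380],None,fx=2.5,fy=2.5,interpolation=cv2.INTER_CUBIC);b=np.clip(b*1.6,0,255).astype(np.uint8)
cv2.imwrite("pics/s3.png",b)
w=np.radians(-10.3);x=np.array([np.cos(w),np.sin(w)])
P=np.array([.471,.395])-.068*x
go([*P,o["ee_pos"][2]],-10.3)
```

```text
9.875 [0.44568985 0.0164029  0.17454147] [-0.42953285 -0.585971   -2.82418461] [-0.02551607  0.30013566 -0.01080237]
to [0.4041 0.4072 0.1745] shift mm [  43.1 -390.6    0. ] turn 22.67
```

View pics/s3.png

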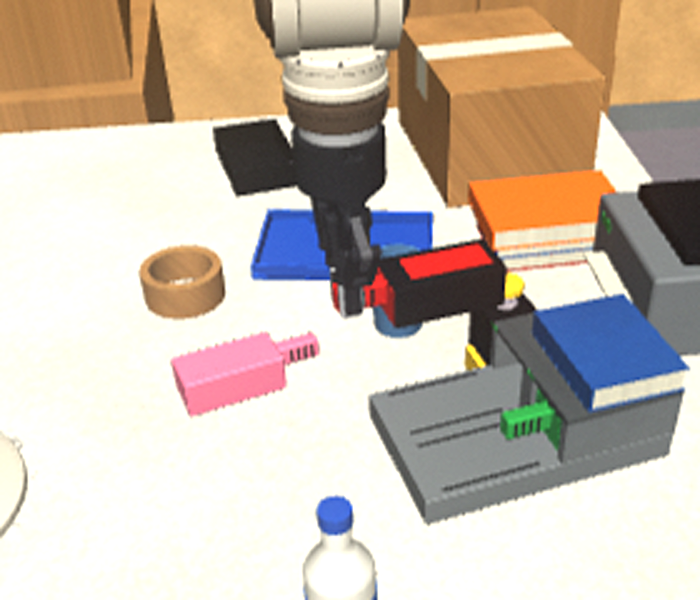

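>>> send_rows(
  targets="2 -15 0 1 255;5 -40 0 2 255;8 -70 0 4 255;12 -105 0 6 255;16 -140 0 8 255;19 -175 0 10 255;23 -210 0 12 255;27 -245 0 14 255;31 -280 0 16 255;34 -310 0 18 255;37 -335 0 20 255;40 -360 0 21.5 255;42 -380 0 22.3 255;43 -390 0 22.7 255;43 -391 0 22.7 255;43 -391 0 22.7 255;43 -391 0 22.7 255",
)

```text
time: 12.05
ee_pos: [0.3831, -0.0298, 0.1754]
tcp_rot: [-177.3, 0.1, -6.4]
wrist_force: [-1.1, -0.1, -3.4]
opening: 0.0158
grasp_force: 107.8
```

Run:
```python
from h import *
from workcell import camera
import cv2
o=bot.get_obs();im=camera("wrist");print(o["time"],o["ee_pos"],o["tcp_rot"])
cv2.imwrite("pics/w4.png",np.clip(cv2.resize(im,None,fx=1.3,fy=1.3)*1.4,0,255).astype(np.uint8))
```

```text
12.05 [ 0.38305061 -0.02976446  0.17544111] [-1.77288469e+02  8.47188962e-02 -6.39536337e+00]
```

View pics/w4.png

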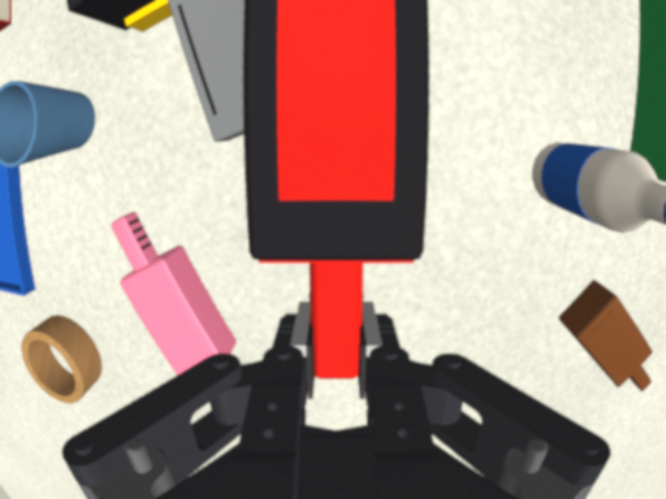

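Run:
```python
from h import *
o=bot.get_obs();print({k:np.round(v,2) for k,v in o.items()})
```

```text
{'time': np.float64(12.1), 'q': array([ -6.46, -18.55, -17.43,  91.22,   2.71, 179.94]), 'qd': array([ 0.09,  0.68,  0.45, -0.56,  0.04, -0.09]), 'joint_efforts': array([ 6.000e-02, -2.707e+01,  4.938e+01, -9.800e-01,  2.300e-01,
       -2.000e-02]), 'ee_pos': array([ 0.38, -0.03,  0.18]), 'tcp_rot': array([-1.7729e+02,  1.0000e-01, -6.4000e+00]), 'wrist_force': array([ 0.53,  0.05, -3.14]), 'torque': array([0.02, 0.27, 0.04]), 'grasp_force': np.float64(107.77), 'opening': np.float64(0.02)}
```

>>> send_rows(
  targets="0 0 -10 -5 255;0 0 -20 -10 255;0 0 -30 -15 255;0 0 -30 -20 255;0 0 -30 -20 255;0 0 -30 -20 255",
)

```text
time: 12.85
ee_pos: [0.3832, -0.0313, 0.2052]
tcp_rot: [-177.4, -0.8, 13.5]
wrist_force: [-1.2, 0.1, -2.7]
opening: 0.0158
grasp_force: 107.8
```

Run:
```python
from h import *
o=bot.get_obs();print({k:np.round(v,3).tolist() for k,v in o.items() if k in("q","ee_pos","tcp_rot","time")})
```

```text
{'time': 12.85, 'q': [-6.676, -17.961, -13.697, 94.384, 2.705, 159.839], 'ee_pos': [0.383, -0.031, 0.205], 'tcp_rot': [-177.42, -0.82, 13.464]}
```

```bash
cat >> h.py <<'E'
TR=np.array([.471,.395]);TY=-10.3
def tray(x,y,z):
    w=np.radians(TY);c,s=np.cos(w),np.sin(w);return np.array([TR[0]+c*x-s*y,TR[1]+s*x+c*y,z])
def go3(P,yaw):
    o=bot.get_obs();M=R.from_euler("xyz",o["tcp_rot"],degrees=True).as_matrix()
    print(o["time"],"at",o["ee_pos"].round(4),"tiltz",M[:,2].round(3),"shift mm",np.round(1000*M.T@(np.array(P)-o["ee_pos"]),1),"turn",round((np.degrees(np.arctan2(M[1,0],M[0,0]))-yaw+180)%360-180,2))
E
python3 -c "
from h import *
go3(tray(.070,0,.2052),169.7)"
```

```text
12.85 at [ 0.3832 -0.0313  0.2052] tiltz [ 0.003  0.047 -0.999] shift mm [ 248.7 -365.4   20. ] turn -156.24
```

>>> send_rows(
  targets="5 -7 0 -3 255;13 -19 1 -8 255;24 -36 2 -15 255;37 -54 3 -23 255;50 -73 4 -31 255;62 -91 5 -39 255;75 -110 6 -47 255;87 -128 7 -55 255;100 -146 8 -63 255;113 -165 9 -71 255;126 -183 10 -79 255;139 -201 11 -87 255;151 -219 12 -95 255;164 -238 13 -103 255;177 -256 14 -111 255;190 -274 15 -119 255;203 -295 16 -127 255;216 -318 17 -135 255;228 -338 18 -142 255;238 -352 19 -148 255",
)

```text
time: 15.35
ee_pos: [0.5319, 0.3689, 0.2052]
tcp_rot: [177.4, -0.6, 161.9]
wrist_force: [-0.2, -0.2, -3.2]
opening: 0.0159
grasp_force: 107.8
```

```bash
python3 -c "
from h import *
print(bot.get_obs()['q'].round(1),bot.get_obs()['opening'])
go3(tray(.070,0,.2052),169.7)"
```

```text
[33.8 16.5 20.5 92.2  2.1 51.9] 0.015901102614291722
15.35 at [0.5319 0.3689 0.2052] tiltz [ 0.003  0.047 -0.999] shift mm [-3.3 15.4  0.6] turn -7.77
```

>>> send_rows(
  targets="-2 8 0 -4 255;-3 15 1 -7.8 255;-3 15 1 -7.8 255;-3 15 1 -7.8 255;-3 15 1 -7.8 255",
)

```text
time: 15.98
ee_pos: [0.5395, 0.3803, 0.2055]
tcp_rot: [177.3, -0.3, 169.3]
wrist_force: [0.2, -0.5, -2.8]
opening: 0.0163
grasp_force: 107.8
```

Run:
```python
from h import *
from workcell import camera
import cv2
o=bot.get_obs();im=camera("top");b=cv2.resize(im[120:270,60:260],None,fx=4,fy=4,interpolation=cv2.INTER_CUBIC);cv2.imwrite("pics/t5.png",np.clip(b*1.6,0,255).astype(np.uint8))
go3(tray(.070,0,.030),169.7)
```

```text
16.025 at [0.5395 0.3803 0.2056] tiltz [ 0.004  0.047 -0.999] shift mm [ -0.8  -6.1 175.5] turn -0.35
```

View pics/t5.png

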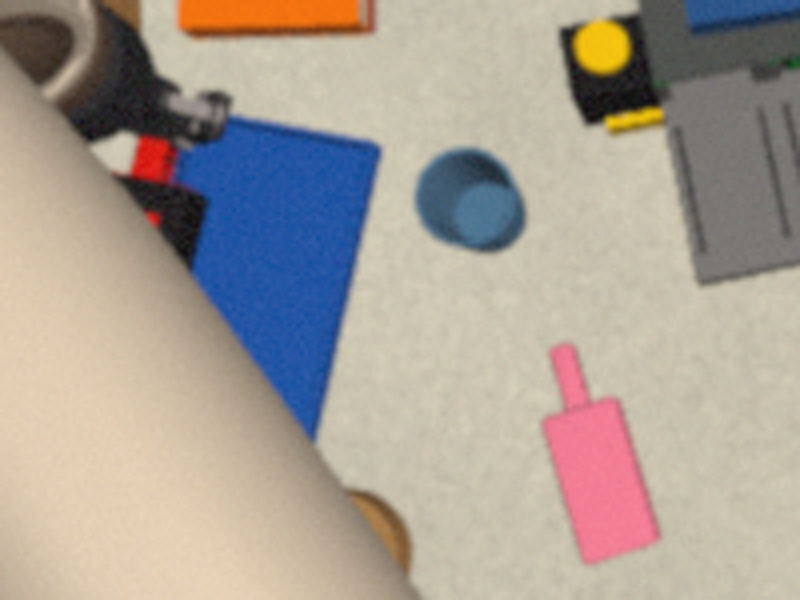

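>>> send_rows(
  targets="0 -1 20 0 255;0 -2 50 0 255;0 -3 85 0 255;-1 -4 115 0 255;-1 -5 140 0 255;-1 -6 158 0 255;-1 -6 168 0 255;-1 -6 174 0 255;-1 -6 176 0 255;-1 -6 176 0 255;-1 -6 176 0 255",
)

```text
time: 17.4
ee_pos: [0.5404, 0.3829, 0.03]
tcp_rot: [177.3, -0.2, 169.4]
wrist_force: [-0.6, 0.5, -2.7]
opening: 0.0161
grasp_force: 107.8
```

```bash
python3 -c "
from h import *
go3(tray(.070,0,.021),169.7)"
```

```text
17.4 at [0.5404 0.3829 0.03  ] tiltz [ 0.005  0.048 -0.999] shift mm [ 0.4 -0.9  8.9] turn -0.31
```

>>> send_rows(
  targets="0 0 2 0 255;0 0 4 0 255;0 0 6 0 255;0 0 7 0 255;0 0 8 0 255;0 0 9 0 255;0 0 9 0 255",
)

```text
time: 18.27
ee_pos: [0.5402, 0.3831, 0.0206]
tcp_rot: [177.3, -0.3, 169.4]
wrist_force: [0.2, -1.1, -1.0]
opening: 0.016
grasp_force: 108.3
```

>>> send_rows(
  targets="0 0 1 0 255;0 0 1 0 255;0 0 1 0 255;0 0 1 0 110;0 0 1 0 110;0 0 1 0 110;0 0 1 0 110;0 0 1 0 110",
)

```text
time: 19.27
ee_pos: [0.5401, 0.3831, 0.0192]
tcp_rot: [177.3, -0.3, 169.4]
wrist_force: [-0.6, 0.1, -0.5]
opening: 0.0484
grasp_force: 0.0
```

>>> send_rows(
  targets="0 0 -5 0 110;0 0 -20 0 110;0 0 -50 0 110;0 0 -90 0 110;0 0 -140 0 110;0 0 -190 0 110;0 0 -200 0 110;0 0 -200 0 110",
)

```text
time: 20.27
ee_pos: [0.5397, 0.3738, 0.2202]
tcp_rot: [177.2, -0.2, 169.4]
wrist_force: [-0.4, -0.2, -1.8]
opening: 0.0483
grasp_force: 0.0
```

Run:
```python
from h import *
from workcell import camera
import cv2
def lk():
    o=bot.get_obs();im=camera("wrist");h=cv2.cvtColor(im,cv2.COLOR_BGR2HSV)
    m=(((h[...,0]<6)|(h[...,0]>175))&(h[...,1]>180)&(h[...,2]>70)).astype(np.uint8)
    n,l,s,c=cv2.connectedComponentsWithStats(m)
    for i in range(1,n):
        if s[i,4]>150:
            P=[]
            ys,xs=np.where(l==i);bx=cv2.boxPoints(cv2.minAreaRect(np.c_[xs,ys].astype(np.float32)))
            w=np.radians(TY);c_,s_=np.cos(w),np.sin(w)
            for u in [*bx,c[i]]:
                a,d=wray(o,u);p=(a+d*(.049-a[2])/d[2])[:2]-TR;P.append([round(1000*(c_*p[0]+s_*p[1])),round(1000*(-s_*p[0]+c_*p[1]))])
            print(s[i],"tray mm",P)
lk()
go3(st(.028,.113,.220),12.36)
print(bot.get_obs()["q"].round(1))
```

```text
[ 243   46   34   76 2534] tray mm [[-65, -15], [-65, 19], [15, 19], [15, -16], [-25, 2]]
[252 138  15  43 605] tray mm [[33, -7], [33, 8], [79, 8], [79, -7], [55, 0]]
20.325 at [0.5393 0.3736 0.2186] tiltz [ 0.003  0.047 -0.999] shift mm [-127.7 -226.   -12.7] turn 157.02
[33.8 18.2 24.  94.2  2.1 44.4]
```

>>> send_rows(
  targets="-20 -35 0 0 255;-50 -88 -3 0 255;-80 -140 -6 0 255;-110 -195 -10 0 255;-128 -226 -12 0 255;-128 -226 -12 0 255;-128 -226 -12 0 255;-128 -226 -12 0 255",
)

```text
time: 21.32
ee_pos: [0.623, 0.1288, 0.2192]
tcp_rot: [177.3, -0.3, 169.5]
wrist_force: [0.3, 0.6, -0.4]
opening: 0.0
grasp_force: 0.0
```

```bash
python3 -c "
from h import *
go3(st(.028,.113,.120),169.4)"
```

```text
21.325 at [0.623  0.1288 0.2192] tiltz [ 0.003  0.047 -0.999] shift mm [-0.9 -5.7 99.1] turn 0.06
```

Cap is at 114 mm now; the stop is at 99 mm.

>>> send_rows(
  targets="0 -2 40 0 255;-1 -4 75 0 255;-1 -6 95 0 255;-1 -6 103 0 255;-1 -6 109 0 255;-1 -6 114 0 255;-1 -6 118 0 255;-1 -6 121 0 255;-1 -6 122 0 255;-1 -6 122 0 255",
)

```text
time: 22.58
ee_pos: [0.6241, 0.1275, 0.099]
tcp_rot: [177.3, -0.2, 169.4]
wrist_force: [-4.7, 0.7, 9.5]
opening: -0.0002
grasp_force: 4.6
```

>>> send_rows(
  targets="0 0 1.5 0 255;0 0 1.5 0 255;0 0 1.5 0 255",
)

```text
time: 22.95
ee_pos: [0.6243, 0.1276, 0.0987]
tcp_rot: [177.2, -0.1, 169.4]
wrist_force: [-6.8, 0.1, 15.8]
opening: -0.0
grasp_force: 8.2
```

>>> send_rows(
  targets="0 0 -10 0 255;0 0 -30 0 255;0 0 -70 0 255;0 0 -120 0 255;-20 0 -140 0 255;-60 0 -140 0 255;-100 0 -140 0 255;-100 0 -140 0 255;-100 0 -140 0 255",
)

```text
time: 24.08
ee_pos: [0.7216, 0.1023, 0.235]
tcp_rot: [177.3, -0.3, 169.4]
wrist_force: [-0.1, -0.5, -0.2]
opening: -0.0001
grasp_force: 0.0
```

Run:
```python
from h import *
from workcell import camera
import cv2
o=bot.get_obs();print(o["time"],o["ee_pos"],o["wrist_force"])
a=cv2.imread("pics/side0.png");b=camera("side")
def yel(im,m=None):
    h=cv2.cvtColor(im,cv2.COLOR_BGR2HSV)[130:250,240:380];m=((abs(h[...,0].astype(int)-24)<5)&(h[...,1]>170)&(h[...,2]>80)).astype(np.uint8)
    n,l,s,c=cv2.connectedComponentsWithStats(m);return [(s[i,4],(c[i]+[240,130]).round(1)) for i in range(1,n) if s[i,4]>15]
print(yel(a));print(yel(b))
d=np.abs(a.astype(int)-b).max(2)>50
n,l,s,c=cv2.connectedComponentsWithStats(d.astype(np.uint8))
print([s[i].tolist() for i in range(1,n) if s[i,4]>40])
```

```text
24.075 [0.7215573  0.10232435 0.23500275] [-0.11582634 -0.54825628 -0.15464507]
[(np.int32(109), array([302.4, 148.8])), (np.int32(51), array([289.5, 178.6])), (np.int32(55), array([303.2, 197.2])), (np.int32(53), array([317.4, 217.5]))]
[(np.int32(109), array([302.4, 148.8])), (np.int32(165), array([295.9, 187.6])), (np.int32(53), array([317.4, 217.5]))]
[[0, 0, 53, 28, 887], [78, 0, 67, 82, 3144], [135, 0, 12, 17, 117], [148, 0, 66, 29, 712], [340, 0, 58, 27, 752], [49, 6, 10, 12, 83], [340, 22, 43, 92, 1991], [54, 26, 21, 21, 165], [60, 40, 25, 19, 107], [27, 93, 107, 118, 3287], [214, 124, 49, 20, 791], [61, 150, 17, 32, 200], [286, 181, 23, 17, 219], [0, 194, 63, 48, 2373], [0, 232, 17, 10, 79], [0, 283, 48, 101, 2714]]
```

```bash
python3 -c "
from workcell import ticket
print(ticket.job_done())"
```

```text
the job is handed in; nothing more can be done
None
```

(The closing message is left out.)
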